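# Clear the phone-repair bench into its trays

### The job

Clear the repair bench: lay both phones, the yellow one from the sloped blue rest and the silver one from the board, flat and screen up in the large grey tray, side by side and not one on the other, setting them down gently rather than dropping them. Put the battery with the green band in the green bin and the one with the red band in the red bin. Leave everything else where it is.

Things in the scene. Friction and masses are not known exactly. Their poses are not given: they have to be found in the camera images.
- phone_yellow: Yellow keypad phone, 48 mm (its x) by 110 mm (its y) by 16 mm thick (z), about 100 g; origin at the centre of its back face, z out of the screen side, screen at the +y end. It starts on the sloped rest, lying crosswise on the slope, screen up, its +y along the rest's y and its +x pointing up the slope; its lower long edge leans on two small stops.
- phone_silver: Silver-grey keypad phone, 48 mm (its x) by 110 mm (its y) by 16 mm thick (z), about 100 g; origin at the centre of its back face, z out of the screen side, screen at the +y end. It starts flat on the cream board among the batteries, screen up, long side roughly along the robot's x.
- battery_green: flat black battery pack with a broad green band around it, 40 mm (its x) by 60 mm (its y) by 10 mm thick (its z); origin at the centre of its underside. It starts flat on the cream board, long side roughly along the robot's x.
- battery_red: flat black battery pack with a broad red band around it, 40 mm (its x) by 60 mm (its y) by 10 mm thick (its z); origin at the centre of its underside. It starts flat on the cream board, long side roughly along the robot's x.
- rest: Blue sloped rest, black rubber face, fixed; origin at the centre of its foot, z up. The face (160 mm up the slope, 150 mm along y) rises towards its +x at 35 degrees, passing 60 mm above the origin (14 to 106 mm high). Two stops 10 mm wide, 10 mm high off the face, at y = +46 and -46 mm below the phone's lower edge; the 82 mm between them are free for a finger.
- phone_tray: Large open grey plastic tray with a grey lining, fixed on the bench, outside 170 mm (its x) by 220 mm (its y) by 30 mm high, walls and floor 5 mm; origin at the centre of its underside on the bench, z up. Two phones fit with their long sides along the tray's x, at about y = +50 and -50 mm.
- green_bin: open square green bin fixed on the bench, outside 125 by 125 by 35 mm high, walls and floor 5 mm; origin at the centre of its underside on the bench, z up. The green and the red bin may stand either way round.
- red_bin: open square red bin fixed on the bench, outside 125 by 125 by 35 mm high, walls and floor 5 mm; origin at the centre of its underside on the bench, z up. The green and the red bin may stand either way round.
- screwdriver: Bystander: yellow-handled screwdriver 170 mm long lying on the bench along its x.
- solder_spool: Bystander: small spool with blue flanges, 48 mm across, 30 mm high, standing flat; origin under its centre.
- screw_bowl: Bystander: small white bowl, 70 mm across, 28 mm high; origin under its centre.
- flux_bottle: Bystander: white bottle with a red cap, 44 mm across, 100 mm high; origin under its centre.
- tape_roll: Bystander: small white roll of tape, 44 mm across, 19 mm high, lying flat; origin under its centre.
- charger: Bystander: black plug charger 45 by 60 by 30 mm high with two pins; origin under its centre.

How it is judged (in metres and radians):
At the end, for the whole second after the job is handed in: Both phones lie flat on the grey tray's floor, screen up (backs under 10 mm above the bench, tilt under 7 degrees), not stacked; the green-banded battery is in the green bin, the red-banded one in the red bin (centre inside the walls, origin under 30 mm high); all four at rest (x of phone_yellow in the frame of phone_tray between -0.075 and 0.075 m and y of phone_yellow in the frame of phone_tray between -0.1 and 0.1 m and z of each of phone_yellow, phone_silver in the frame of phone_tray below 0.01 m and angle between each of phone_yellow, phone_silver's own z axis and vertical below 0.12 rad and linear speed of each of phone_yellow, phone_silver, battery_green, battery_red below 0.03 m/s and x of phone_silver in the frame of phone_tray between -0.075 and 0.075 m and y of phone_silver in the frame of phone_tray between -0.1 and 0.1 m and x of battery_green in the frame of green_bin between -0.055 and 0.055 m and y of battery_green in the frame of green_bin between -0.055 and 0.055 m and z of battery_green in the frame of green_bin below 0.03 m and x of battery_red in the frame of red_bin between -0.055 and 0.055 m and y of battery_red in the frame of red_bin between -0.055 and 0.055 m and z of battery_red in the frame of red_bin below 0.03 m); the robot touches nothing.
It fails at once if a bystander (screwdriver, spool, bowl, bottle, charger or tape roll) is moved more than 30 mm (distance of any of screwdriver, solder_spool, screw_bowl, flux_bottle, charger, tape_roll from where it was at the start of the episode above 0.03 m).
It fails at once if the yellow phone is dropped or thrown (falls free, touched by nothing, faster than 0.85 m/s: a drop of about 35 mm) (contact force between phone_yellow and anything else below 0.02 N and linear speed of phone_yellow above 0.85 m/s).
It fails at once if the silver phone is dropped or thrown (falls free, touched by nothing, faster than 0.85 m/s: a drop of about 35 mm) (contact force between phone_silver and anything else below 0.02 N and linear speed of phone_silver above 0.85 m/s).
It also fails if it takes over 72 s, if anything falls off the work surface, if the arm or the gripper's body presses on something with over 40 N, if the wrist force passes 120 N, or if a joint passes its speed limit or range.

### The arm

A 6-joint arm with a two-finger parallel gripper is mounted at the origin on the work surface. World frame = base frame: x ahead of the robot, y to its left, z up, the work surface at z = 0. Lengths are in m, angles in degrees, forces in N, time in s.
With the tool pointing down it reaches from about 0.3 to 0.75 m from the base axis. Payload 8.5 kg.
Tool frame: the origin (TCP) lies between the finger pads; the fingertips stand 19 mm ahead of it and the grasp point (between the pads) is the TCP; z points along the fingers, y is the line along which they close (so a half turn about z gives the same grasp; the last joint's range is limited). The gripper opens to 85 mm and grips with 20 to 120 N. Pads are 22 mm wide; open, the fingers measure 114 mm over their backs; the gripper's body (76 mm by 85 mm) begins 54 mm behind the grasp point. The pads swing forward as they close: fully open they stand 13 mm farther back than shut.
Start: joints at [58.826, 21.807, 74.336, -0, 83.858, -12.336], TCP at [0.178, 0.521, 0.25] pointing down, gripper open.
Joint ranges: [-178.18, 178.18], [-50.72, 133.34], [12.68, 142.11], [-81.47, 261.47], [9.98, 163.14], [-165.26, 165.26]. Speed limits (degrees/s): [136.94, 136.94, 180, 180, 180, 180].

### API

Orientations are given as [roll, pitch, yaw] about the fixed x, y, z axes, in that order (R = Rz(yaw) Ry(pitch) Rx(roll)).
In Python, from cell import robot gives the robot as it stands.
- The arm moves only by the shell command python3 -m jog 'ROWS' [FORCE]. ROWS is JSON, one flat list of numbers, 7 for each row, row after row: the turn, a rotation vector about the tool's x, y, z in units of 8 degrees (1.0 is 8 degrees), then the shift along the tool's x, y, z in units of 30 mm (1.0 is 30 mm), then the opening, from -1 (shut) to 1 (fully open). A call has 1 to 12 rows; each row shifts and turns the commanded pose from where the row before left it, along the tool's axes as they then stand; what a row does not reach is not made up. A row lasts 1/8 s, in which the tool goes at most 62.5 mm and 10.7 degrees, less where a joint would pass 70% of its speed; a pose out of reach is approached as far as the arm can. A call with a number of a shift or a turn outside -1 to 1 is refused whole. A call with a gripper value outside its range is refused whole. The fingers move at their own pace and stop on an object; FORCE is the grip in N (left out, the last holds). Time passes only in rows, so rows that do not move let the fingers close. It gives the time, the measured TCP pose, the force, the opening and the grip force at its end, in the units of the state.
- robot.get_state(): the state, without advancing time (a new reading comes with each control period).
- robot.grab_frame(name): name is "scene" or "top" or "wrist"; returns (picture, depth): 480x640x3 uint8, red, green, blue; 480x640 float32, m along the optical axis (not along the pixel's ray), 0 where there is no reading.
- robot.camera_info(name): a dict with "mtx" (3x3 intrinsics, pixels), "R" (3x3) and "t" (3): a world point X has camera coordinates R X + t. Camera axes: x right, y down, z forward; pixel columns grow to the right and rows downward; lengths in m; the calibration is good to about 2 mm. A picture is of the moment at which its call begins: read the wrist's pose just before it. camera_info takes no time and is no camera call; for the wrist camera it gives the pose at the moment of the call.
- robot.sign_off(): hands the job in; it is judged then, once.
The state is a dict: "time": time; "joint_positions": joint angles; "joint_vel": joint speeds; "tau": joint torques, N m; "eef_pos": TCP position; "ee_rot": TCP orientation; "force": force on the tool from outside, world axes, zero at the start; "torque": the same for the moment, N m; "gripper_width": finger opening in m; "gripper_force": force on a finger pad.
Only numpy, scipy, OpenCV 4.12 (cv2) and the standard library are available. Lean on these libraries where they do the work, as an engineer would, in place of code of your own. Each camera call takes 0.05 s, during which the arm holds its last target. There are 200 camera calls.

## Working session

There is one attempt and no reset: what is moved stays moved. The work goes in short steps, Python scripts to look and compute and a shell command to move; the robot and the scene stay as the last step left them, time stands still between calls to the robot, and variables do not carry over. Pictures are saved under pics/ and viewed, at most 10 in all, crops included, and the job is handed in when it is done.

```bash
ls; mkdir -p pics; python3 - <<'E'
from cell import robot
import cv2,numpy as np
np.set_printoptions(precision=4,suppress=True)
s=robot.get_state();print(s)
for n in("top","scene"):
    p,d=robot.grab_frame(n);c=robot.camera_info(n);print(n,c['mtx'],c['R'],c['t'])
    cv2.imwrite(f'pics/{n}0.png',p[:,:,::-1]);np.savez(f'{n}0.npz',p=p,d=d,**c)
E
```

```text
pics
{'time': 0.0, 'joint_positions': array([ 58.825 ,  21.842 ,  74.3849,   0.0004,  83.8578, -12.3362]), 'joint_vel': array([-0.0528, -0.008 ,  0.0519,  0.0322, -0.0458, -0.0024]), 'tau': array([ -0.0017, -44.8464, -23.1273,  -0.0002,   0.0049,   0.    ]), 'eef_pos': array([0.1775, 0.5203, 0.2497]), 'ee_rot': array([-179.9173,   -0.0185,  161.1612]), 'force': array([ 0.3319, -0.4416, -0.3738]), 'torque': array([-0.0775,  0.0384, -0.0073]), 'gripper_force': 0.0, 'gripper_width': 0.08542237080280186}
top [[456.6368   0.     325.0316]
 [  0.     456.6368 240.1357]
 [  0.       0.       1.    ]] [[ 0.0165 -0.9998 -0.0122]
 [-0.9917 -0.0148 -0.1276]
 [ 0.1274  0.0142 -0.9918]] [-0.0654  0.5571  0.88  ]
scene [[589.9376   0.     314.8385]
 [  0.     589.9376 243.1185]
 [  0.       0.       1.    ]] [[ 0.0866  0.9962  0.0122]
 [ 0.7752 -0.0597 -0.6289]
 [-0.6258  0.0639 -0.7774]] [ 0.0151 -0.4033  1.9257]
```

View pics/top0.png

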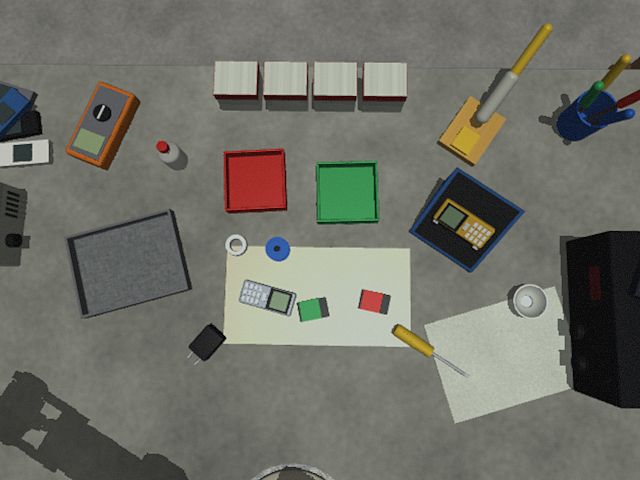

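View pics/scene0.png

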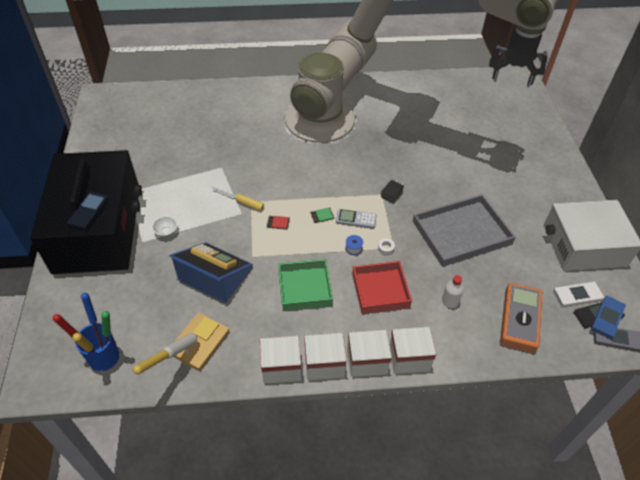

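The top view shows the following, with the robot's x pointing up in the image and y to the left:
- tray around (130,262)
- red bin (255,180) and green bin (347,192)
- silver phone (268,298), with the spool (278,249) and tape (236,245) near it
- green battery (313,309) and red battery (374,301)
- rest (467,220), with the yellow phone (464,222) on it
- charger (207,343) and screwdriver (430,350)

The scene view agrees.

```bash
cat > h.py <<'E'
import numpy as np,cv2
np.set_printoptions(precision=4,suppress=True)
def ray(c,uv,z):
    uv=np.atleast_2d(uv).astype(float);K,R,t=c['mtx'],c['R'],c['t']
    d=(R.T@np.linalg.inv(K)@np.c_[uv,np.ones(len(uv))].T).T;o=-R.T@t
    return o+d*((z-o[2])/d[:,2])[:,None]
def pts(c,d):
    v,u=np.mgrid[:480,:640];K=c['mtx']
    X=np.stack([(u-K[0,2])/K[0,0]*d,(v-K[1,2])/K[1,1]*d,d],-1)
    return (X-c['t'])@c['R']
def rect(c,mask,z):
    "largest blob -> world rectangle on plane z: centre, sizes, long-axis yaw"
    cs,_=cv2.findContours(mask.astype(np.uint8),cv2.RETR_EXTERNAL,cv2.CHAIN_APPROX_NONE)
    k=max(cs,key=cv2.contourArea)[:,0]
    w=ray(c,k,z)[:,:2]
    (cx,cy),(a,b),_=r=cv2.minAreaRect((w*1000).astype(np.float32))
    B=cv2.boxPoints(r);e=max(B[1]-B[0],B[2]-B[1],key=np.linalg.norm)
    return np.array([cx,cy,max(a,b),min(a,b),np.degrees(np.arctan2(e[1],e[0]))%180])
E
python3 - <<'E'
from h import *
f=np.load('top0.npz');p,d=f['p'],f['d'];P=pts(f,d);Z=P[...,2]
hsv=cv2.cvtColor(p,cv2.COLOR_RGB2HSV);H,S,V=[hsv[...,i].astype(int) for i in range(3)]
def win(u0,v0,u1,v1):
    m=np.zeros((480,640),bool);m[v0:v1,u0:u1]=1;return m
print('table z',np.median(Z[400:440,300:400]),Z[400:440,300:400].std())
print('heights silver,gb,rb,tray rim/floor',np.median(Z[290:305,255:280]),Z[309,305:320].mean(),Z[301,365:385].mean(),np.median(Z[250:270,110:150]))
G=(H>45)&(H<75)&(S>120);Rd=((H<8)|(H>172))&(S>120)
print('gbin',rect(f,G&win(310,150,385,230),.035));print('rbin',rect(f,Rd&win(215,140,295,220),.035))
print('gband',rect(f,G&win(295,290,335,325),.01));print('rband',rect(f,Rd&win(355,285,395,320),.01))
b=win(228,250,408,343)
for n,w in(('gbat',win(293,290,333,328)),('rbat',win(352,283,398,320))):
    print(n,rect(f,w&((S>110)|(V<90)),.01), np.median(Z[w&((S>110)|(V<90))]))
w=win(232,272,302,322)
print('silver Z>9mm',rect(f,w&(Z>.009),.016),'col',rect(f,w&((S<35)|(V<120))&~G,.016))
w=win(55,200,200,325);print('tray',rect(f,w&(Z>.02),.03))
w=win(425,190,500,255);ym=(H>12)&(H<35)&(S>130)&w
# rest face plane: dark low-sat around
dark=(V<60)&win(405,165,530,275)&(Z>.01)&~cv2.dilate(ym.astype(np.uint8),np.ones((9,9))).astype(bool)
print('dark',dark.sum())
X=P[dark];
for _ in range(5):
    c0=X.mean(0);n=np.linalg.svd(X-c0,full_matrices=False)[2][2];n*=np.sign(n[2]);e=(X-c0)@n;X=X[abs(e)<max(.004,1.5*e.std())]
print('face n',n,'tilt',np.degrees(np.arccos(n[2])),'upslope yaw',np.degrees(np.arctan2(-n[1],-n[0])),len(X),c0,e.std())
Y=P[cv2.morphologyEx(ym.astype(np.uint8),cv2.MORPH_CLOSE,np.ones((9,9))).astype(bool)]
print('yellow mean',Y.mean(0),'above face',np.median((Y-c0)@n))
y=np.cross(n,[-n[0],-n[1],0]);y/=np.linalg.norm(y);x=np.cross(y,n)
for q,nm in((Y,'phone'),(X,'face')):
    uv=np.c_[(q-c0)@x,(q-c0)@y];print(nm,'upslope/along ranges',np.percentile(uv,[1,99],0),cv2.minAreaRect((uv*1000).astype(np.float32)))
print('x',x,'y',y)
E
```

```text
table z -0.0006907469295485275 0.06318920098094424
heights silver,gb,rb,tray rim/floor 0.01594171655575368 0.010187213949975198 0.009717526663652073 0.0047182295810237205
gbin [657.5976 -99.5106 128.5156 123.8323   2.2025]
rbin [679.4788  89.6244 130.1024 126.1163   3.5761]
gband [419.8102 -27.5053  39.8254  38.0906 102.1671]
rband [ 439.2817 -151.794    40.9626   38.885    78.0584]
gbat [421.0942 -33.4388  58.4496  38.8761 102.1061] 0.009697355266681494
rbat [ 438.0719 -157.2685   58.2976   38.8172   78.5226] 0.009406742853574528
silver Z>9mm [441.8954  58.072  109.4302  47.6236  75.1396] col [444.5511  53.6655 127.4656  98.1371  90.9773]
tray [507.3532 343.0637 222.8584 173.7621 106.2081]
dark 2690
face n [-0.4783  0.3163  0.8193] tilt 34.986036194742574 upslope yaw -33.474665411674174 2387 [ 0.6006 -0.3317  0.064 ] 0.0014387662929283697
yellow mean [ 0.5866 -0.3308  0.0747] above face 0.015300323558047538
phone upslope/along ranges [[-0.0332 -0.0529]
 [ 0.0163  0.0553]] ((122.78813934326172, 32.815155029296875), (345.8501281738281, 117.26162719726562), 13.74938678741455)
face upslope/along ranges [[-0.081  -0.0646]
 [ 0.0661  0.0657]] ((-7.3958282470703125, 0.78509521484375), (124.71624755859375, 159.53109741210938), 84.40082550048828)
x [ 0.6834 -0.4519  0.5734] y [0.5516 0.8341 0.    ]
```

```bash
python3 - <<'E'
import cv2
p=cv2.imread('pics/top0.png')
a=cv2.resize(p[150:290,400:540],None,fx=4,fy=4,interpolation=cv2.INTER_CUBIC)
cv2.imwrite('pics/rest.png',a)
E
```

```text
(no output)
```

View pics/rest.png

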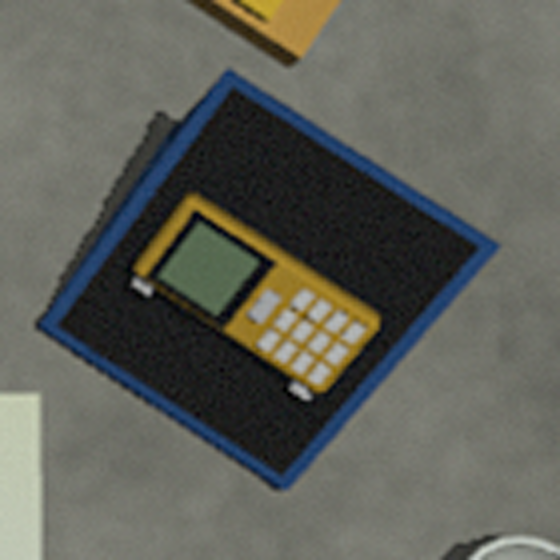

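The sizes and heights match the given ones: silver 109x48 mm at z 16 mm, batteries 58x39 mm, tray 223x174 mm, and rest tilt 35.0°. In the crop, the yellow phone rests on its two stops at (143,287) and (300,388), with the screen end to the upper left. I'll write a helper that works out the move amounts, then start with silver.

```bash
cat > go.py <<'E'
# go.py x y z yaw [tilted]: turn and (after the turn) shift in the tool axes, in jog units
import sys;from cell import robot;from h import *
from scipy.spatial.transform import Rotation as T
x,y,z,yaw=map(float,sys.argv[1:5]);s=robot.get_state()
R=T.from_euler('xyz',s['ee_rot'],degrees=True)
G=T.from_euler('xyz',[180,0,yaw],degrees=True)
if len(sys.argv)>5:
    n=np.array([-.4783,.3163,.8193]);n/=np.linalg.norm(n);a=np.array([.5516,.8341,0]);a/=np.linalg.norm(a)
    G=T.from_matrix(np.c_[a,np.cross(-n,a),-n])
D=np.array([x,y,z])-s['eef_pos']
print('t',s['time'],'turn',(R.inv()*G).as_rotvec(degrees=True)/8,'shift after',G.inv().apply(D)/.03,'before',R.inv().apply(D)/.03,'w',s['gripper_width'],'F',s['force'])
E
python3 go.py .442 .058 .15 75.14
python3 -m jog '[0,0,1,0,0,1,0.5, 0,0,1,0,0,1,0.6, 0,0,1,0,0,1,0.6, 0,0,1,0,0,0.3,0.6, 0,0,1,0,0,0,0.6, 0,0,1,0,0,0,0.6, 0,0,1,0,0,0,0.6, 0,0,1,0,0,0,0.6, 0,0,1,0,0,0,0.6, 0,0,1,0,0,0,0.6, 0,0,0.75,0,0,0,0.6]' 40
python3 go.py .442 .058 .15 75.14
```

```text
t 0.1 turn [-0.0089  0.0055 10.7528] shift after [-12.634   12.4748   3.3258] before [-13.322  -11.7339   3.3376] w 0.0849849091150643 F [ 0.7736 -0.4471  0.4653]
time: 1.48
eef_pos: [0.1775, 0.5203, 0.151]
ee_rot: [-180.0, 0.0, 74.9]
force: [-0.1, 0.2, -0.1]
gripper_width: 0.0685
gripper_force: 0.0
t 1.475 turn [-0.0017  0.0058 -0.0248] shift after [-12.6351  12.4741   0.0328] before [-12.5918  12.5178   0.0402] w 0.06852349855960295 F [-0.0836  0.1756 -0.1062]
```

```bash
python3 -m jog '[0,0,0,-1,1,0,0.6, 0,0,0,-1,1,0,0.6, 0,0,0,-1,1,0,0.6, 0,0,0,-1,1,0,0.6, 0,0,0,-1,1,0,0.6, 0,0,0,-1,1,0,0.6, 0,0,0,-1,1,0,0.6, 0,0,0,-1,1,0,0.6, 0,0,0,-1,1,0,0.6, 0,0,0,-1,1,0,0.6, 0,0,0,-1,1,0,0.6, 0,0,0,-1,1,0,0.6]' >/dev/null
python3 -m jog '[0,0,0,-0.63,0.5,0.5,0.6, 0,0,0,0,0,1,0.6, 0,0,0,0,0,1,0.6]' >/dev/null
python3 go.py .442 .058 .020 75.14
```

```text
t 3.35 turn [ 0.0013 -0.0003 -0.0031] shift after [-0.0048 -0.0365  1.8475] before [-0.0049 -0.0368  1.8475] w 0.06830385839698214 F [0.6233 1.1537 0.122 ]
```

```bash
python3 -m jog '[0,0,0,0,0,1,0.6, 0,0,0,0,0,0.5,0.6, 0,0,0,0,0,0.35,0.6, 0,0,0,0,0,0,-0.5, 0,0,0,0,0,0,-0.5, 0,0,0,0,0,0,-0.5,0,0,0,0,0,0,-0.5]' 40
python3 -m jog '[0,0,0,0,0,-0.5,-0.5, 0,0,0,0,0,-1,-0.5, 0,0,0,0,0,-1,-0.5, 0,0,0,0,0,-1,-0.5]' 
python3 go.py .4934 .3911 .120 16.2
```

```text
time: 4.22
eef_pos: [0.4431, 0.0582, 0.0211]
ee_rot: [180.0, -0.0, 75.2]
force: [-0.5, -0.4, -0.1]
gripper_width: 0.0471
gripper_force: 41.5
time: 4.72
eef_pos: [0.4428, 0.0583, 0.1269]
ee_rot: [-180.0, 0.0, 75.2]
force: [0.5, -0.6, -1.2]
gripper_width: 0.0467
gripper_force: 41.5
t 4.725 turn [-0.      0.0001  7.3704] shift after [  4.7136 -10.1842   0.2301] before [11.1565 -1.2121  0.23  ] w 0.0466814753120131 F [ 0.4842 -0.6425 -1.2477]
```

```bash
python3 -m jog '[0,0,1,0,0,0,-0.5, 0,0,1,0,0,0,-0.5, 0,0,1,0,0,0,-0.5, 0,0,1,0,0,0,-0.5, 0,0,1,0,0,0,-0.5, 0,0,1,0,0,0,-0.5, 0,0,1,0,0,0,-0.5, 0,0,0.37,0,0,0,-0.5]' >/dev/null
python3 -m jog '[0,0,0,0.5,-1,0,-0.5, 0,0,0,0.5,-1,0,-0.5, 0,0,0,0.5,-1,0,-0.5, 0,0,0,0.5,-1,0,-0.5, 0,0,0,0.5,-1,0,-0.5, 0,0,0,0.5,-1,0,-0.5, 0,0,0,0.5,-1,0,-0.5, 0,0,0,0.5,-1,0,-0.5, 0,0,0,0.5,-1,0,-0.5, 0,0,0,0.2,-1,0,-0.5, 0,0,0,0,-0.18,1,-0.5, 0,0,0,0,0,0,-0.5]'
python3 go.py .4934 .3911 .0265 16.2
```

```text
time: 7.22
eef_pos: [0.4919, 0.3906, 0.0938]
ee_rot: [179.9, 0.3, 16.2]
force: [-0.3, -0.7, -0.2]
gripper_width: 0.0471
gripper_force: 41.7
t 7.225 turn [0.0075 0.0356 0.0061] shift after [ 0.0537 -0.0019  2.2433] before [ 0.0649 -0.0042  2.243 ] w 0.047088935887071436 F [-0.253  -0.6648 -0.2183]
```

```bash
python3 -m jog '[0,0,0,0.05,0,1,-0.5, 0,0,0,0,0,0.7,-0.5, 0,0,0,0,0,0.4,-0.5, 0,0,0,0,0,0.15,-0.5, 0,0,0,0,0,0,-0.5]' 
python3 -m jog '[0,0,0,0,0,0,0.4, 0,0,0,0,0,0,0.4, 0,0,0,0,0,0,0.4, 0,0,0,0,0,-0.7,0.4, 0,0,0,0,0,-1,0.4, 0,0,0,0,0,-1,0.5, 0,0,0,0,0,-1,0.6, 0,0,0,0,0,-1,0.7]' 
python3 go.py .5516 -.2982 .1352 56.5 tilt
```

```text
time: 7.85
eef_pos: [0.495, 0.3913, 0.029]
ee_rot: [-180.0, -0.0, 16.2]
force: [-0.2, 0.2, -1.6]
gripper_width: 0.0467
gripper_force: 41.7
time: 8.85
eef_pos: [0.4945, 0.3912, 0.1705]
ee_rot: [-180.0, -0.0, 16.2]
force: [0.5, 0.0, -0.3]
gripper_width: 0.0725
gripper_force: 0.0
t 8.85 turn [-4.1894  1.5367 -4.8799] shift after [-18.1199  11.0105   9.1427] before [-4.5877 22.5992  1.1745] w 0.07249054473126709 F [ 0.5192  0.0352 -0.3462]
```

```bash
python3 -m jog '[0,0,0,-0.2,1,-0.3,0.7, 0,0,0,-0.2,1,-0.3,0.7, 0,0,0,-0.2,1,0,0.7, 0,0,0,-0.2,1,0,0.7, 0,0,0,-0.2,1,0,0.7, 0,0,0,-0.2,1,0,0.7, 0,0,0,-0.2,1,0,0.7, 0,0,0,-0.2,1,0,0.7, 0,0,0,-0.2,1,0,0.7, 0,0,0,-0.2,1,0,0.7, 0,0,0,-0.2,1,0,0.7, 0,0,0,-0.2,1,0,0.7]' >/dev/null
python3 -m jog '[0,0,0,-0.2,1,0,0.7, 0,0,0,-0.2,1,0,0.7, 0,0,0,-0.2,1,0,0.7, 0,0,0,-0.2,1,0,0.7, 0,0,0,-0.2,1,0,0.7, 0,0,0,-0.2,1,0,0.7, 0,0,0,-0.2,1,0,0.7, 0,0,0,-0.2,1,0,0.7, 0,0,0,-0.2,1,0,0.7, 0,0,0,-0.2,1,0,0.7, 0,0,0,0,0,0,0.7]'
python3 go.py .5476 -.2955 .1410 56.5 tilt
python3 -m jog '[-0.6,0.22,-0.7,0,0,0,0.7, -0.6,0.22,-0.7,0,0,0,0.7, -0.6,0.22,-0.7,0,0,0,0.7, -0.6,0.22,-0.7,0,0,0,0.7, -0.6,0.22,-0.7,0,0,0,0.7, -0.6,0.22,-0.7,0,0,0,0.7, -0.59,0.22,-0.68,0,0,0,0.7, 0,0,0,0,0,0,0.7]'
python3 go.py .5476 -.2955 .1410 56.5 tilt
```

```text
time: 11.72
eef_pos: [0.5519, -0.281, 0.187]
ee_rot: [180.0, 0.0, 16.1]
force: [0.1, 1.2, 0.3]
gripper_width: 0.0722
gripper_force: 0.0
t 11.725 turn [-4.1874  1.5441 -4.8952] shift after [-0.4802 -0.7587  1.3415] before [-0.2695  0.4237  1.5342] w 0.07222031232007194 F [0.087  1.1981 0.3233]
time: 12.72
eef_pos: [0.5512, -0.2781, 0.187]
ee_rot: [145.1, -0.1, 56.5]
force: [-0.3, 0.0, 0.6]
gripper_width: 0.0727
gripper_force: 0.0
t 12.725 turn [-0.0158 -0.0075 -0.0079] shift after [-0.5497 -0.6999  1.3809] before [-0.5519 -0.6963  1.3819] w 0.07267453214733126 F [-0.3353  0.0459  0.631 ]
```

```bash
python3 -m jog '[0,0,0,-0.55,-0.7,0.7,0.7, 0,0,0,0,0,0.68,0.7, 0,0,0,0,0,0,0.7]'
python3 go.py .5858 -.3208 .0755 56.5 tilt
python3 - <<'E'
from cell import robot
import cv2
from h import *
c=robot.camera_info('wrist');p,d=robot.grab_frame('wrist');s=robot.get_state()
q,dt=robot.grab_frame('top')
cv2.imwrite('pics/w1.png',np.hstack([cv2.resize(p,(400,300)),cv2.resize(q,(400,300))])[:,:,::-1])
hsv=cv2.cvtColor(p,cv2.COLOR_RGB2HSV);H,S=hsv[...,0],hsv[...,1]
m=((H>12)&(H<35)&(S>130)).astype(np.uint8)
P=pts(c,d);c0=np.array([.6006,-.3317,.064]);n=np.array([-.4783,.3163,.8193]);x=np.array([.6834,-.4519,.5734]);y=np.array([.5516,.8341,0])
Q=P[(m>0)&(d>0)];h=(Q-c0)@n;Q=Q[(h>.011)&(h<.02)&(np.linalg.norm(Q-c0,axis=1)<.12)]
print(len(Q),'h',np.median((Q-c0)@n),np.percentile((Q-c0)@x,[1,99]),np.percentile((Q-c0)@y,[1,99]))
E
```

```text
time: 13.1
eef_pos: [0.5488, -0.2965, 0.1406]
ee_rot: [145.2, -0.1, 56.5]
force: [0.6, 1.2, -1.6]
gripper_width: 0.0728
gripper_force: 0.0
t 13.1 turn [-0.0188 -0.0077 -0.012 ] shift after [ 0.0052 -0.0358  2.6234] before [ 0.0023 -0.0289  2.6235] w 0.07278371143500871 F [ 0.6386  1.2327 -1.6482]
6173 h 0.015897045118522725 [-0.032   0.0155] [-0.051   0.0571]
```

View pics/w1.png

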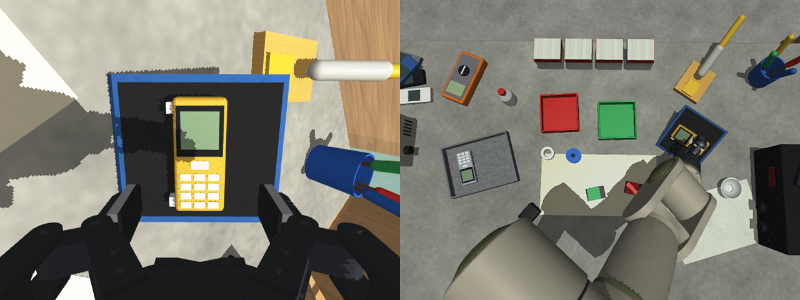

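The left half (wrist view) shows the yellow phone centred between the open fingers, stops at (169,107) and (172,199). The right half (top view) shows the silver phone lying flat in the tray at (465,167). The re-measured yellow centre agrees to 2 mm, so I'll grasp it.

```bash
python3 -m jog '[0,0,0,0.06,0,1,0.7, 0,0,0,0,0,0.8,0.7, 0,0,0,0,0,0.5,0.7, 0,0,0,0,0,0.3,0.7, 0,0,0,0,0,0,0.5, 0,0,0,0,0,0,-0.5, 0,0,0,0,0,0,-0.5, 0,0,0,0,0,0,-0.5, 0,0,0,0,0,0,-0.5]' 40
python3 go.py .5858 -.3208 .0755 56.5 tilt
```

```text
time: 14.32
eef_pos: [0.5866, -0.3197, 0.0783]
ee_rot: [145.0, -0.0, 56.5]
force: [-5.8, 3.1, 6.8]
gripper_width: 0.0469
gripper_force: 42.2
t 14.325 turn [ 0.0053 -0.004   0.0007] shift after [-0.046  -0.0548  0.0761] before [-0.046  -0.0549  0.0761] w 0.046892374705175724 F [-5.7744  3.0624  6.7514]
```

```bash
python3 -m jog '[0,0,0,0,0,-0.4,-0.5, 0,0,0,0,0,-1,-0.5, 0,0,0,0,0,-1,-0.5, 0,0,0,0,0,-1,-0.5, 0,0,0,0,0,-1,-0.5]'
python3 -m jog '[0.6,-0.22,0.7,0,0,0,-0.5, 0.6,-0.22,0.7,0,0,0,-0.5, 0.6,-0.22,0.7,0,0,0,-0.5, 0.6,-0.22,0.7,0,0,0,-0.5, 0.6,-0.22,0.7,0,0,0,-0.5, 0.6,-0.22,0.7,0,0,0,-0.5, 0.59,-0.22,0.68,0,0,0,-0.5, 0,0,0,0,0,0,-0.5]'
python3 go.py .5214 .2951 .15 16.2
```

```text
time: 14.95
eef_pos: [0.5226, -0.2775, 0.1867]
ee_rot: [145.0, -0.0, 56.5]
force: [0.5, -1.2, -0.8]
gripper_width: 0.0469
gripper_force: 41.5
time: 15.95
eef_pos: [0.5237, -0.2787, 0.1856]
ee_rot: [180.0, -0.0, 16.2]
force: [-0.6, -0.0, -0.8]
gripper_width: 0.0467
gripper_force: 41.5
t 15.95 turn [ 0.0022 -0.0038  0.0044] shift after [  5.2637 -18.3873   1.1861] before [  5.2743 -18.3845   1.1834] w 0.046741802967452874 F [-0.5873 -0.0089 -0.8379]
```

```bash
python3 -m jog '[0,0,0,0.3,-1,0,-0.5, 0,0,0,0.3,-1,0,-0.5, 0,0,0,0.3,-1,0,-0.5, 0,0,0,0.3,-1,0,-0.5, 0,0,0,0.3,-1,0,-0.5, 0,0,0,0.3,-1,0,-0.5, 0,0,0,0.3,-1,0,-0.5, 0,0,0,0.3,-1,0,-0.5, 0,0,0,0.3,-1,0,-0.5, 0,0,0,0.3,-1,0,-0.5, 0,0,0,0.3,-1,0,-0.5, 0,0,0,0.3,-1,0,-0.5]' >/dev/null
python3 -m jog '[0,0,0,0.3,-1,0,-0.5, 0,0,0,0.3,-1,0,-0.5, 0,0,0,0.3,-1,0,-0.5, 0,0,0,0.3,-1,0,-0.5, 0,0,0,0.3,-1,0.3,-0.5, 0,0,0,0.16,-0.9,0.8,-0.5, 0,0,0,0,-0.48,1,-0.5, 0,0,0,0,0,1,-0.5, 0,0,0,0,0,0,-0.5]'
python3 go.py .5214 .2951 .0275 16.2
```

```text
time: 18.58
eef_pos: [0.5196, 0.2952, 0.0916]
ee_rot: [-180.0, 0.2, 16.3]
force: [0.6, -0.3, -0.3]
gripper_width: 0.047
gripper_force: 41.7
t 18.575 turn [-0.0008  0.0197  0.0181] shift after [0.0586 0.0192 2.1355] before [0.0645 0.0196 2.1353] w 0.04696148241126911 F [ 0.5833 -0.3264 -0.3287]
```

```bash
python3 -m jog '[0,0,0,0.05,0,1,-0.5, 0,0,0,0,0,0.6,-0.5, 0,0,0,0,0,0.35,-0.5, 0,0,0,0,0,0.15,-0.5, 0,0,0,0,0,0,-0.5]' 
python3 -m jog '[0,0,0,0,0,0,0.4, 0,0,0,0,0,0,0.4, 0,0,0,0,0,0,0.4, 0,0,0,0,0,-0.7,0.4, 0,0,0,0,0,-1,0.4, 0,0,0,0,0,-1,0.4, 0,0,0,0,0,-1,0.4, 0,0,0,0,0,-0.5,0.4]' 
python3 go.py .4211 -.0334 .16 102.1; python3 go.py .4381 -.1573 .16 78.5
```

```text
time: 19.2
eef_pos: [0.5228, 0.2959, 0.0306]
ee_rot: [-180.0, -0.1, 16.2]
force: [-0.3, -0.2, -1.2]
gripper_width: 0.0463
gripper_force: 41.8
time: 20.2
eef_pos: [0.5228, 0.2959, 0.1576]
ee_rot: [-180.0, -0.1, 16.2]
force: [-0.5, 0.4, -0.2]
gripper_width: 0.0602
gripper_force: 0.0
t 20.2 turn [  0.0096  -0.0183 -10.7337] shift after [-10.0234  -5.6154  -0.0804] before [-6.3226  9.5928 -0.103 ] w 0.0602169942646948 F [-0.4935  0.4295 -0.1592]
t 20.2 turn [ 0.0054 -0.019  -7.7837] shift after [-15.3673   0.2458  -0.0804] before [-6.9329 13.7166 -0.1074] w 0.0602169942646948 F [-0.4935  0.4295 -0.1592]
```

```bash
python3 -m jog '[0,0,-1,0,0,0,0.5, 0,0,-1,0,0,0,0.5, 0,0,-1,0,0,0,0.5, 0,0,-1,0,0,0,0.5, 0,0,-1,0,0,0,0.5, 0,0,-1,0,0,0,0.5, 0,0,-1,0,0,0,0.5, 0,0,-0.78,0,0,0,0.5]' >/dev/null
python3 -m jog '[0,0,0,-1,0,0,0.5, 0,0,0,-1,0,0,0.5, 0,0,0,-1,0,0,0.5, 0,0,0,-1,0,0,0.5, 0,0,0,-1,0,0,0.5, 0,0,0,-1,0,0,0.5, 0,0,0,-1,0,0,0.5, 0,0,0,-1,0,0,0.5, 0,0,0,-1,0,0,0.5, 0,0,0,-1,0,0,0.5, 0,0,0,-1,0,0,0.5, 0,0,0,-1,0,0,0.5]' >/dev/null
python3 -m jog '[0,0,0,-1,0.2,0,0.5, 0,0,0,-1,0,0,0.5, 0,0,0,-1,0,0.5,0.5, 0,0,0,-0.37,0,1,0.5, 0,0,0,0,0,1,0.5, 0,0,0,0,0,0,0.5]'
python3 go.py .4381 -.1573 .0195 78.5
```

```text
time: 23.45
eef_pos: [0.4351, -0.1566, 0.0791]
ee_rot: [-179.7, -0.1, 78.4]
force: [0.3, 1.1, 0.5]
gripper_width: 0.0639
gripper_force: 0.0
t 23.45 turn [-0.0323 -0.0182 -0.0067] shift after [-0.0023  0.1009  1.9875] before [-0.0073  0.1099  1.987 ] w 0.06385523680197833 F [0.306  1.0635 0.4688]
```

```bash
python3 -m jog '[0,0,0,0,0.1,1,0.5, 0,0,0,0,0,0.6,0.5, 0,0,0,0,0,0.37,0.5, 0,0,0,0,0,0,-0.5, 0,0,0,0,0,0,-0.7, 0,0,0,0,0,0,-0.7, 0,0,0,0,0,0,-0.7, 0,0,0,0,0,0,-0.7]' 40
python3 -m jog '[0,0,0,0,0,-0.5,-0.7, 0,0,0,0,0,-1,-0.7, 0,0,0,0,0,-1,-0.7, 0,0,0,0,0,-1,-0.7, 0,0,0,0,0,0,-0.7]' 
python3 go.py .6795 .0896 .12 78.5
```

```text
time: 24.45
eef_pos: [0.4395, -0.1579, 0.0224]
ee_rot: [179.9, -0.0, 78.5]
force: [0.1, 0.2, 7.3]
gripper_width: 0.038
gripper_force: 40.9
time: 25.08
eef_pos: [0.4398, -0.1582, 0.1284]
ee_rot: [179.8, 0.1, 78.5]
force: [0.7, -0.0, -0.7]
gripper_width: 0.0383
gripper_force: 40.3
t 25.075 turn [ 0.0304  0.0082 -0.0036] shift after [9.6876 6.1825 0.2802] before [9.691  6.1764 0.2953] w 0.038265355374061734 F [ 0.686  -0.0341 -0.7027]
```

```bash
python3 -m jog '[0,0,0,1,0.64,0,-0.7, 0,0,0,1,0.64,0,-0.7, 0,0,0,1,0.64,0,-0.7, 0,0,0,1,0.64,0,-0.7, 0,0,0,1,0.64,0,-0.7, 0,0,0,1,0.64,0,-0.7, 0,0,0,1,0.64,0,-0.7, 0,0,0,1,0.64,0,-0.7, 0,0,0,1,0.64,0,-0.7, 0,0,0,0.69,0.42,0,-0.7, 0,0,0,0,0,1,-0.7, 0,0,0,0,0,0,-0.7]'
python3 go.py .6795 .0896 .033 78.5
```

```text
time: 26.58
eef_pos: [0.6773, 0.0902, 0.0931]
ee_rot: [-179.6, 0.0, 78.5]
force: [0.5, 0.5, -0.2]
gripper_width: 0.0384
gripper_force: 40.4
t 26.575 turn [-0.0493  0.0037 -0.0023] shift after [-0.0044  0.0758  2.0036] before [-0.0033  0.0896  2.0031] w 0.0384067180377052 F [ 0.5204  0.4739 -0.1839]
```

```bash
python3 -m jog '[0,0,0,0,0,1,-0.7, 0,0,0,0,0,0.6,-0.7, 0,0,0,0,0,0.4,-0.7, 0,0,0,0,0,0,-0.7, 0,0,0,0,0,0,0.2, 0,0,0,0,0,0,0.4, 0,0,0,0,0,-0.7,0.4, 0,0,0,0,0,-1,0.4, 0,0,0,0,0,-1,0.5, 0,0,0,0,0,-1,0.5]' 
python3 go.py .4211 -.0334 .14 102.1
```

```text
time: 27.82
eef_pos: [0.6789, 0.09, 0.1494]
ee_rot: [179.9, -0.0, 78.5]
force: [0.2, -0.2, -0.1]
gripper_width: 0.0645
gripper_force: 0.0
t 27.825 turn [ 0.0075 -0.0044 -2.9541] shift after [-2.221  -9.2639  0.3135] before [-5.7486 -7.5969  0.3021] w 0.0644807185497515 F [ 0.248  -0.2049 -0.087 ]
```

```bash
python3 -m jog '[0,0,-1,0,0,0,0.5, 0,0,-1,0,0,0,0.5, 0,0,-0.95,0,0,0,0.5, 0,0,0,-0.24,-1,0,0.5, 0,0,0,-0.24,-1,0,0.5, 0,0,0,-0.24,-1,0,0.5, 0,0,0,-0.24,-1,0,0.5, 0,0,0,-0.24,-1,0,0.5, 0,0,0,-0.24,-1,0,0.5, 0,0,0,-0.24,-1,0,0.5, 0,0,0,-0.24,-1,0,0.5, 0,0,0,-0.24,-1,0,0.5]' >/dev/null
python3 -m jog '[0,0,0,-0.06,-0.26,0.5,0.5, 0,0,0,0,0,1,0.5, 0,0,0,0,0,0.7,0.5, 0,0,0,0,0,0,0.5]'
python3 go.py .4211 -.0334 .0235 102.1
```

```text
time: 29.82
eef_pos: [0.4208, -0.0331, 0.0813]
ee_rot: [-179.9, -0.1, 102.1]
force: [-0.2, 0.3, 0.0]
gripper_width: 0.0639
gripper_force: 0.0
t 29.825 turn [-0.0082 -0.0109 -0.0046] shift after [-0.0125  0.007   1.9274] before [-0.0154  0.0092  1.9273] w 0.06394335809183903 F [-0.2413  0.2896  0.0069]
```

```bash
python3 -m jog '[0,0,0,0,0,1,0.5, 0,0,0,0,0,0.6,0.5, 0,0,0,0,0,0.3,0.5, 0,0,0,0,0,0,-0.5, 0,0,0,0,0,0,-0.7, 0,0,0,0,0,0,-0.7, 0,0,0,0,0,0,-0.7, 0,0,0,0,0,0,-0.7]' 40
python3 -m jog '[0,0,0,0,0,-0.5,-0.7, 0,0,0,0,0,-1,-0.7, 0,0,0,0,0,-1,-0.7, 0,0,0,0,0,-1,-0.7, 0,0,0,0,0,0,-0.7]' 
python3 go.py .6576 -.0995 .12 102.1
```

```text
time: 30.82
eef_pos: [0.4215, -0.0333, 0.0256]
ee_rot: [179.9, 0.0, 102.1]
force: [-1.2, 0.7, 6.6]
gripper_width: 0.0379
gripper_force: 40.1
time: 31.45
eef_pos: [0.422, -0.0335, 0.1317]
ee_rot: [179.7, 0.1, 102.1]
force: [0.7, -0.0, -0.1]
gripper_width: 0.0373
gripper_force: 40.2
t 31.45 turn [ 0.0331  0.0157 -0.0029] shift after [-3.7988  7.2175  0.3906] before [-3.7951  7.2171  0.4322] w 0.03734307207050561 F [ 0.7136 -0.0439 -0.1466]
```

```bash
python3 -m jog '[0,0,0,-0.53,1,0,-0.7, 0,0,0,-0.53,1,0,-0.7, 0,0,0,-0.53,1,0,-0.7, 0,0,0,-0.53,1,0,-0.7, 0,0,0,-0.53,1,0,-0.7, 0,0,0,-0.53,1,0,-0.7, 0,0,0,-0.53,1,0,-0.7, 0,0,0,-0.09,0.22,0,-0.7, 0,0,0,0,0,1,-0.7, 0,0,0,0,0,0,-0.7]'
python3 go.py .6576 -.0995 .033 102.1
```

```text
time: 32.7
eef_pos: [0.655, -0.0987, 0.0971]
ee_rot: [-179.7, -0.2, 102.1]
force: [0.2, 0.8, -0.4]
gripper_width: 0.0376
gripper_force: 40.3
t 32.7 turn [-0.0353 -0.0267 -0.0039] shift after [-0.0424  0.0783  2.1367] before [-0.0504  0.0888  2.1361] w 0.03763184855687614 F [ 0.2016  0.8111 -0.3672]
```

```bash
python3 -m jog '[0,0,0,0,0,1,-0.7, 0,0,0,0,0,0.7,-0.7, 0,0,0,0,0,0.4,-0.7, 0,0,0,0,0,0,-0.7, 0,0,0,0,0,0,0.2, 0,0,0,0,0,0,0.4, 0,0,0,0,0,-0.7,0.4, 0,0,0,0,0,-1,0.4, 0,0,0,0,0,-1,0.5, 0,0,0,0,0,-1,0.5, 0,0,0,0,0,-1,0.5]' >/dev/null
python3 -m jog '[0,0,0,0,-1,-0.5,0.5, 0,0,0,0,-1,0,0.5, 0,0,0,0,-1,0,0.5, 0,0,0,0,-1,0,0.5, 0,0,0,0,-1,0,0.5, 0,0,0,0,-1,0,0.5, 0,0,0,0,-1,0,0.5, 0,0,0,0,-1,0,0.5, 0,0,0,0,0,0,0.5]'
python3 - <<'E'
from cell import robot
import cv2
from h import *
o=[]
for n in('top','scene'):
    p,d=robot.grab_frame(n);np.savez(f'{n}1.npz',p=p,d=d,**robot.camera_info(n));o.append(p)
cv2.imwrite('pics/end.png',np.hstack([o[0][100:400,30:530],cv2.resize(o[1][150:350,140:540],None,fx=.75,fy=1.5)])[:,:,::-1])
c=robot.camera_info('top');f=np.load('top1.npz');P=pts(c,f['d']);X=P.reshape(-1,3)-[.5074,.3431,0]
a=np.radians(16.2);u=X[:,0]*np.cos(a)+X[:,1]*np.sin(a);v=-X[:,0]*np.sin(a)+X[:,1]*np.cos(a)
i=(abs(u)<.078)&(abs(v)<.103)&(X[:,2]>.015)
for s in(1,-1):
    k=i&(v*s>0);print('phone',k.sum(),'top z pcts',np.percentile(X[k,2],[2,50,98]),'u',np.percentile(u[k],[1,99]),'v',np.percentile(v[k],[1,99]))
E
```

```text
time: 35.2
eef_pos: [0.421, -0.1498, 0.1933]
ee_rot: [180.0, 0.0, 102.0]
force: [-0.6, -0.6, -0.8]
gripper_width: 0.0641
gripper_force: 0.0
phone 1264 top z pcts [0.0164 0.0207 0.0242] u [-0.052   0.0545] v [0.0235 0.0702]
phone 1263 top z pcts [0.0163 0.0207 0.0244] u [-0.0546  0.0526] v [-0.076  -0.0292]
```

View pics/end.png

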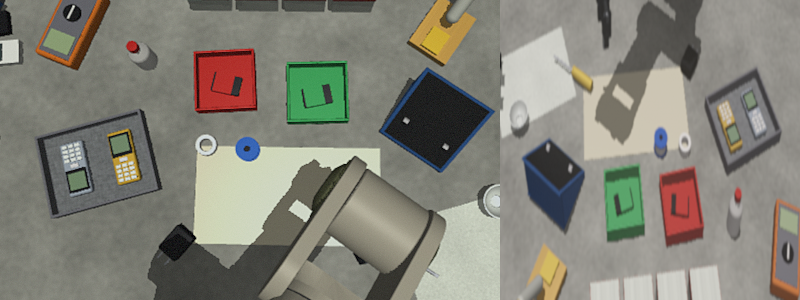

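The final view shows both phones flat, screen up and side by side in the tray at (75,165) and (123,157), with tops at 21 mm. The red battery is in the red bin at (225,85), and the green one is in the green bin at (318,95). The bystanders in view haven't moved, so I'm handing in the job.

```bash
python3 -c "
from cell import robot
print(robot.sign_off())"
```

```text
the job is handed in; nothing more can be done
None
```

I handed the job in at about 35 s: both phones are flat and screen up, side by side in the grey tray, each battery is in its matching bin, and the last pictures show no bystander moved (the arm partly hid the screwdriver in the top view); no verdict came back.

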